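Seat the tripod dial gauge in its zeroing cradle

ROBOT

A 6-joint arm with a two-finger parallel gripper is mounted at the origin on the work surface. World frame = base frame: x ahead of the robot, y to its left, z up, the work surface at z = 0. Lengths are in m, angles in rad, forces in N, time in s.
With the tool pointing down it reaches from about 0.375 to 0.975 m from the base axis. Payload 3.8 kg.
Tool frame: the origin (TCP) lies at the very end of the fingers, on their centre line; the grasp point (between the pads) lies 19 mm behind it; z points along the fingers, y is the line along which they close (so a half turn about z gives the same grasp; the last joint's range is limited). The gripper opens to 85 mm and grips with 20 to 120 N. Pads are 22 mm wide; open, the fingers measure 114 mm over their backs; the gripper's body (76 mm by 85 mm) begins 54 mm behind the grasp point. The pads swing forward as they close: fully open they stand 13 mm farther back than shut.
Start: joints at [-1.305, 0.264, 1.604, -0, 1.274, -0.037], TCP at [0.201, -0.644, 0.231] pointing down, gripper open.
Joint ranges: [-2.63, 2.63], [-0.94, 2.18], [0.31, 2.57], [-1.31, 4.45], [0, 2.66], [-2.55, 2.55]. Speed limits (rad/s): [2.57, 2.57, 3.14, 3.14, 3.14, 3.14].

INTERFACE

Orientations are given as a rotation vector (axis times angle).
In Python, from workcell import monitor, viewer, job gives the robot as it stands. The module is installed in compiled form; this text tells all that it offers.
- The arm moves only by the tool step_arm, never from a script. Its argument "series" is one flat list of numbers, 4 for each row, row after row: the shift along the tool's x, y, z in m, then the turn about the tool's z in rad. A call has 1 to 8 rows; each row is the pose to reach, as a shift and turn from the pose commanded when the call began, along the tool's axes at that moment; what a row does not reach only later rows make up. A row lasts 1/8 s, in which the tool goes at most 62.5 mm and 10.7 degrees, less where a joint would pass 70% of its speed; a pose out of reach is approached as far as the arm can. A call with a gripper value outside its range is refused whole. "gripper" is the opening, from 0 (shut) to 1 (fully open), set as the call begins (left out, the last holds). The fingers move at their own pace and stop on an object; "newtons" is the grip in N (left out, the last holds). Time passes only in rows, so rows that repeat a pose let the fingers close. It gives the time, the measured TCP pose, the force, the opening and the grip force at its end, in the units of the state.
- monitor.read_state(): the state, without advancing time (a new reading comes with each control period).
- viewer.read_camera(name): name is "scene" or "side" or "wrist"; returns a dict with "image" (480x640x3 uint8, red, green, blue), "intrinsics" (3x3 intrinsics, pixels), "T" (4x4, takes a point from camera to world coordinates); the wrist camera has in their place "hand_eye" (4x4, takes a point from camera to tool coordinates, whose origin is the TCP and whose axes are the flange's). Camera axes: x right, y up, looking along -z (the intrinsics and any distortion apply to the point x, -y, -z); pixel columns grow to the right and rows downward; lengths in m; the calibration is good to about 2 mm. A picture is of the moment at which its call begins: read the wrist's pose just before it. There is no depth.
- job.finish_job(): hands the job in; it is judged then, once.
Trained networks look in a picture, given as the dict that the camera call returned (one of the last four; its "shot" number tells which), for a name from the list of things; names that differ only in an ending like _2 or _b are one class to them, and where a whole thing is asked for, a point or a joint stands for the part that bears it (a point fixed in the world has none). Each returns a list of dicts, best first, with "score" (0 to 1); they miss things now and then, are a little off and sometimes report something else, mostly with a low value. They report only what shows in the picture. A call takes as long as a camera call. They do not tell look-alikes from the thing itself.
- viewer.boxes_of(picture, label): "extent" ([centre column, centre row, width, height] in pixels, round what is visible of it).
- viewer.spot_point(picture, label): "point" ([column, row] in pixels: a listed point, or the origin of a listed thing).
The state is a dict: "time": time; "q": joint angles; "joint_vel": joint speeds; "joint_torque": joint torques, N m; "tool_pos": TCP position; "tcp_rot": TCP orientation; "wrist_force": force on the tool from outside, world axes, zero at the start; "torque": the same for the moment, N m; "width": opening from 0.0 (shut) to 1.0 (fully open); "grip_force": force on a finger pad.
Only numpy, scipy, OpenCV 4.12 (cv2) and the standard library are available. Lean on these libraries where they do the work, as an engineer would, in place of code of your own. Each camera call takes 0.05 s, during which the arm holds its last target. There are 200 camera calls.

TASK

Take the three-footed dial gauge off the oak shelf and stand it in the zeroing cradle on the bench, red-dotted foot in the cone cup, blue-dotted foot in the V groove and white-dotted foot on the flat pad, and let go of it. Then, with closed fingertips on top of the dial, press it down with a steady 14 N or so for a good second so that all three balls settle fully home, and back off. Be gentle: a push of more than 18 N is too hard, and the brush, file holder and wax stay where they are.

Things in the scene. Friction and masses are not known exactly. Their poses are not given: they have to be found in the camera images.
- gauge: Tripod dial gauge, 0.27-0.53 kg, upright on the shelf. Arms (underside 13, top 20 mm above origin) on 3 balls carry a black block 46 (x) by 32 (y) mm, 20 to 64 mm up: grip across the 32 mm. From it rises the round dial, 30 mm wide, its flat white top 66 to 74 mm above origin (set differently each time, clamped): press there. Origin: under the block's middle, level with the balls' undersides; z up.
- cradle: Grey seat plate, 126 by 112 by 10 mm, on a fixed steel tray; rubber mounts give straight down, 1 mm per 40 N. Origin: plate's underside, 16 to 24 mm above the bench (its height is adjustable); z up, x towards the cone cup. The gauge fully home has its origin 13 mm above this one, same x and y axes. Plate middle: 13 mm to +x. Dots on the plate, coloured like the feet's, mark the seats.
- seat_cone (a point): Where the red foot's ball centre comes to rest: middle of the brass cone cup (mouth 20 mm wide at this height, 45 degree flanks; catches a ball lowered within about 5 mm of its middle), at (56, 0, 20) mm in the cradle's frame.
- seat_groove (a point): Where the blue foot's ball centre comes to rest: middle of the brass V groove (26 mm long, 20 mm wide, 45 degree flanks, pointing at the cone cup), at (-28, 38, 20) mm in the cradle's frame.
- seat_flat (a point): Where the white foot's ball centre comes to rest: 7 mm over the middle of the flat round steel pad (28 mm wide), at (-28, -38, 20) mm in the cradle's frame.
- foot_cone (a point): Centre of the gauge's smooth steel ball foot (radius 7 mm) under the red dot, which lies on a 22 mm disc at the arm's end. At (56, 0, 7) mm in the gauge's frame.
- foot_groove (a point): Centre of the gauge's smooth steel ball foot (radius 7 mm) under the blue dot, which lies on a 22 mm disc at the arm's end. At (-28, 38, 7) mm in the gauge's frame.
- foot_flat (a point): Centre of the gauge's smooth steel ball foot (radius 7 mm) under the white dot, which lies on a 22 mm disc at the arm's end. At (-28, -38, 7) mm in the gauge's frame.
- shelf: Low oak shelf standing on the bench, 160 deep (x) by 620 long (y), fixed. Its feet are adjustable: the top lies 50 to 58 mm above the bench, 50 mm above the origin under its middle.
- brush: Bystander on the shelf: horsehair brush, 62 by 125 by 34 mm, bristles down, wooden back up. Origin at the middle of its underside, length along its y.
- file_holder: Bystander on the shelf: steel file holder with a file, 50 by 140 by 36 mm. Origin at the middle of its underside, length along its y.
- wax: Bystander on the bench beside the cradle: orange block of hard wax, 45 by 85 by 22 mm. Origin at the middle of its underside.
Mind the look-alikes: they are no part of the job. What is shaped like the gauge but orange or purple is not meant. What is shaped like the part that bears cradle but green is not meant.

How it is judged:
By the outcome, as a careful person would: the job done as asked, in the order asked, and still so for the second after the job is handed in, with the robot touching nothing.
It also fails if it takes over 54 s, if anything falls off the work surface, if the arm or the gripper's body presses on something with over 40 N, if the wrist force passes 120 N, or if a joint passes its speed limit or range.

## Working session

There is one attempt and no reset: what is moved stays moved. The work goes in short steps, Python scripts to look and compute and a tool call to move; the robot and the scene stay as the last step left them, time stands still between calls to the robot, and variables do not carry over. Pictures are saved under pics/ and viewed, at most 10 in all, crops included, and the job is handed in when it is done.

Besides the shell and the picture viewer there is one more tool, called after "Emit:" as name(argument=value, ...) on one line, values as JSON. step_arm: Moves the arm, as the interface text tells. Its arguments: {"type":"object","properties":{"series":{"type":"array"},"gripper":{"type":"number"},"newtons":{"type":"number"}},"required":["series"]}

```bash
mkdir -p pics; cat > h.py <<'E'
import numpy as np, cv2
from scipy.spatial.transform import Rotation as R
from workcell import monitor, viewer, job
def shot(name):
    s=monitor.read_state(); p=viewer.read_camera(name)
    if name=="wrist":
        T=np.eye(4); T[:3,:3]=R.from_rotvec(s["tcp_rot"]).as_matrix(); T[:3,3]=s["tool_pos"]
        p["Tw"]=T@np.array(p["hand_eye"])
    else: p["Tw"]=np.array(p["T"])
    return p
def ray(p,uv):
    K=np.array(p["intrinsics"]); d=np.linalg.inv(K)@np.array([uv[0],uv[1],1.])
    d=p["Tw"][:3,:3]@np.array([d[0],-d[1],-d[2]])
    return p["Tw"][:3,3],d/np.linalg.norm(d)
def atz(p,uv,z):
    o,d=ray(p,uv); return o+d*(z-o[2])/d[2]
def tri(obs):
    A=np.zeros((3,3));b=np.zeros(3)
    for p,uv in obs:
        o,d=ray(p,uv);M=np.eye(3)-np.outer(d,d);A+=M;b+=M@o
    x=np.linalg.solve(A,b)
    res=[np.linalg.norm(np.cross(x-ray(p,uv)[0],ray(p,uv)[1])) for p,uv in obs]
    return x,res
def proj(p,X):
    c=np.linalg.inv(p["Tw"])@np.append(X,1); K=np.array(p["intrinsics"])
    v=K@np.array([c[0],-c[1],-c[2]]); return v[:2]/v[2]
def save(p,f): cv2.imwrite("pics/"+f,cv2.cvtColor(p["image"],cv2.COLOR_RGB2BGR))
E
python3 - <<'E'
from h import *
print(monitor.read_state())
P={}
for c in ["scene","side"]:
    p=shot(c);save(p,c+"0.png");print(c,p.keys(),np.round(p["Tw"],3).tolist(),np.array(p["intrinsics"]).tolist())
    for l in ["gauge","cradle","brush","file_holder","wax","foot_cone","foot_groove","foot_flat","seat_cone","seat_groove","seat_flat"]:
        print(l,[(np.round(r["point"]).tolist(),round(r["score"],2)) for r in viewer.spot_point(p,l)])
E
```

```text
{'time': 0.0, 'q': array([-1.30488712e+00,  2.64786253e-01,  1.60540653e+00,  1.02205787e-05,
        1.27367321e+00, -3.68863017e-02]), 'joint_vel': array([ 0.00176638, -0.00015697,  0.0010597 ,  0.00117996,  0.00050217,
       -0.00012221]), 'joint_torque': array([-2.62555302e-03, -5.15116632e+01, -3.67317510e+01, -2.70700684e-04,
        1.31492992e-02,  6.47773120e-06]), 'tool_pos': array([ 0.20109403, -0.64357527,  0.22992214]), 'tcp_rot': array([-3.10342368e+00, -4.73469698e-01,  3.92493930e-04]), 'wrist_force': array([0.03040347, 0.58878454, 0.09568863]), 'torque': array([ 0.02092559, -0.02832428,  0.00832042]), 'grip_force': 0.0, 'width': 0.9965721060837395}
scene dict_keys(['image', 'intrinsics', 'T', 'shot', 'Tw']) [[-0.84, -0.395, 0.372, 0.858], [0.543, -0.6, 0.588, 0.523], [-0.009, 0.696, 0.718, 0.654], [0.0, 0.0, 0.0, 1.0]] [[443.69943731386877, 0.0, 322.04283409413586], [0.0, 443.69943731386877, 239.37849918004383], [0.0, 0.0, 1.0]]
gauge [([149.0, 253.0], 0.89), ([318.0, 204.0], 0.75), ([228.0, 201.0], 0.6)]
cradle [([385.0, 248.0], 0.91), ([515.0, 259.0], 0.57), ([270
[... 837 characters left out ...]
0.0, 0.0, 1.0]]
gauge [([448.0, 309.0], 0.94), ([324.0, 350.0], 0.67), ([507.0, 282.0], 0.61)]
cradle [([121.0, 244.0], 0.84), ([249.0, 273.0], 0.67)]
brush [([375.0, 238.0], 0.73)]
file_holder [([314.0, 179.0], 0.83)]
wax [([198.0, 210.0], 0.89)]
foot_cone [([536.0, 271.0], 0.86), ([344.0, 373.0], 0.78), ([478.0, 293.0], 0.68)]
foot_groove [([331.0, 317.0], 0.85), ([422.0, 293.0], 0.62), ([483.0, 264.0], 0.62)]
foot_flat [([293.0, 345.0], 0.86), ([508.0, 299.0], 0.76), ([446.0, 333.0], 0.74)]
seat_cone [([280.0, 255.0], 0.86), ([149.0, 230.0], 0.61)]
seat_groove [([98.0, 229.0], 0.68), ([225.0, 251.0], 0.59), ([422.0, 294.0], 0.18)]
seat_flat [([106.0, 256.0], 0.68), ([235.0, 281.0], 0.67)]
```

View pics/scene0.png

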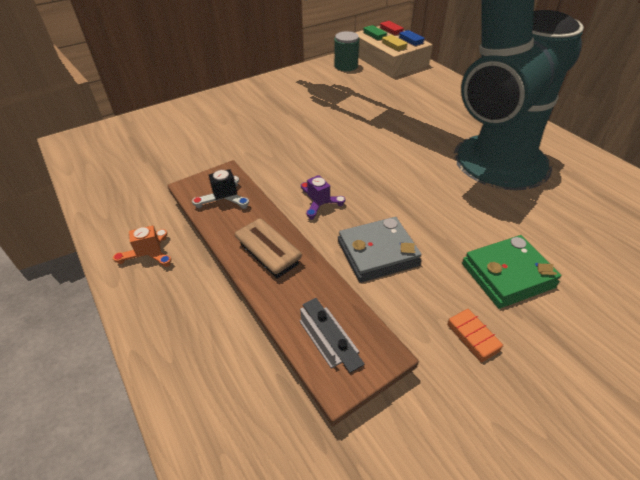

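View pics/side0.png

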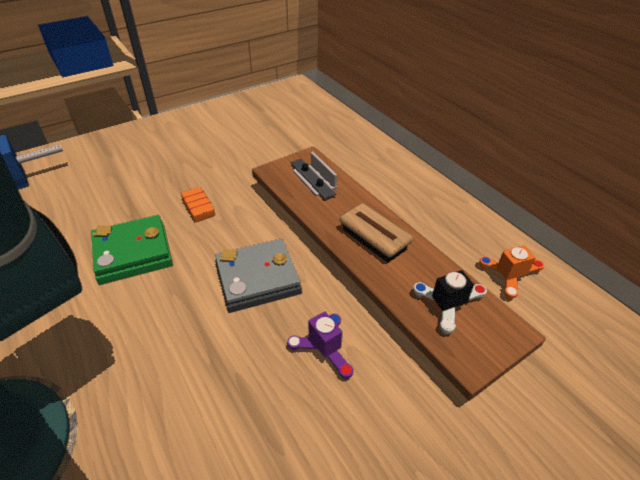

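The black gauge is at scene (222,183) and side (453,289), with its red foot at scene (197,200) / side (480,290). The grey cradle is at scene (380,245) and side (258,272). The look-alikes are the orange and purple gauges and the green cradle.

```bash
cat >> h.py <<'E'
GF=np.array([[56,0,7],[-28,38,7],[-28,-38,7]])/1e3
GS=np.array([[56,0,20],[-28,38,20],[-28,-38,20]])/1e3
def fit(M,X):  # yaw + translation
    m,x=M.mean(0),X.mean(0);a=M-m;b=X-x
    y=np.arctan2((a[:,0]*b[:,1]-a[:,1]*b[:,0]).sum(),(a[:,0]*b[:,0]+a[:,1]*b[:,1]).sum())
    Rz=R.from_euler("z",y).as_matrix();t=x-Rz@m
    return y,t,X-(M@Rz.T+t)
def best(p,l,near,r=15):
    c=[q for q in viewer.spot_point(p,l) if np.hypot(*(np.array(q["point"])-near))<r]
    return np.array(c[0]["point"]) if c else None
E
python3 - <<'E'
from h import *
a=shot("scene");b=shot("side")
for n,M,L in [("gauge",GF,[("foot_cone",(200,201),(478,293)),("foot_groove",(244,206),(422,293)),("foot_flat",(231,183),(446,333))]),
 ("cradle",GS,[("seat_cone",(358,242),(280,255)),("seat_groove",(408,247),(225,251)),("seat_flat",(390,221),(235,281))])]:
    X=[]
    for l,u,v in L:
        x,r=tri([(a,best(a,l,u)),(b,best(b,l,v))]);X.append(x);print(l,x.round(4),np.round(r,4))
    y,t,e=fit(M,np.array(X));print(n,"yaw",y,"t",t.round(4),"err mm",(e*1e3).round(1).tolist())
for l in ["brush","file_holder","wax"]:
    print(l,tri([(a,viewer.spot_point(a,l)[0]["point"]),(b,viewer.spot_point(b,l)[0]["point"])]))
E
```

```text
foot_cone [ 0.7037 -0.1802  0.0594] [0.0022 0.0022]
foot_groove [ 0.6326 -0.1321  0.0562] [0.0022 0.0022]
foot_flat [ 0.6183 -0.2093  0.0592] [0.0016 0.0016]
gauge yaw -0.1459726649534183 t [ 0.6516 -0.1739  0.0513] err mm [[-3.3, 1.8, 1.2], [3.2, 0.1, -2.0], [0.0, -1.9, 0.9]]
seat_cone [0.4824 0.067  0.0408] [0.0034 0.0034]
seat_groove [0.4133 0.1287 0.0433] [0.0012 0.0012]
seat_flat [0.3978 0.0569 0.0461] [0.0004 0.0004]
cradle yaw -0.28127916566308486 t [0.4311 0.0842 0.0234] err mm [[-2.6, -1.7, -2.6], [-1.5, 0.2, -0.1], [4.1, 1.4, 2.7]]
brush (array([0.64898336, 0.01010048, 0.05756715]), [np.float64(0.0005000305174789762), np.float64(0.0005000305174788056)])
file_holder (array([0.64951052, 0.21397657, 0.04883475]), [np.float64(0.004829794860778985), np.float64(0.00482979486077933)])
wax (array([0.43289709, 0.32037647, 0.00043991]), [np.float64(0.0024293347894649912), np.float64(0.002429334789465015)])
```

```bash
cat >> h.py <<'E'
def go(pos,yaw,s=None):
    """shift/turn in tool axes to reach TCP pos with tool y parallel to yaw's y (mod pi)"""
    s=s or monitor.read_state(); Rm=R.from_rotvec(s["tcp_rot"]).as_matrix()
    d=Rm.T@(np.array(pos)-s["tool_pos"])
    cur=np.arctan2(Rm[1,0],Rm[0,0]); t=(cur-yaw+np.pi/2)%np.pi-np.pi/2
    return d.round(4),round(t,4),"q6",s["q"][5],"toolx yaw",round(cur,3),"tilt",Rm[:,2].round(4)
E
python3 - <<'E'
from h import *
p=viewer.read_camera("wrist");print(np.round(p["hand_eye"],3).tolist(),p["intrinsics"])
print(go([.6516,-.174,.25],-.146))
E
```

```text
[[0.0, 0.956, 0.294, 0.076], [1.0, -0.0, -0.0, -0.0], [-0.0, 0.294, -0.956, -0.142], [0.0, 0.0, 0.0, 1.0]] [[360.27098998   0.         317.6586015 ]
 [  0.         360.27098998 239.14803922]
 [  0.           0.           1.        ]]
(array([ 0.5701, -0.3146, -0.0187]), np.float64(0.4488), 'q6', np.float64(-0.036881442834859154), 'toolx yaw', np.float64(0.303), 'tilt', array([ 0.,  0., -1.]))
```

Emit:
step_arm(series=[0.05,-0.027,-0.02,0.06,0.1,-0.055,-0.02,0.12,0.15,-0.083,-0.02,0.18,0.2,-0.11,-0.02,0.24,0.25,-0.138,-0.02,0.3,0.3,-0.166,-0.02,0.36,0.35,-0.193,-0.02,0.42,0.4,-0.221,-0.02,0.45])

```text
time: 3.25
tool_pos: [0.5184, -0.3127, 0.2516]
tcp_rot: [3.132, -0.233, 0.001]
wrist_force: [0.6, -0.8, 0.2]
width: 1.002
grip_force: 0.0
```

```bash
python3 -c "
from h import *
print(go([.6516,-.174,.25],-.146))"
```

```text
(array([ 0.1113, -0.1569,  0.0016]), np.float64(-0.0025), 'q6', np.float64(1.1354193514581394), 'toolx yaw', np.float64(-0.148), 'tilt', array([ 6.e-04, -5.e-04, -1.e+00]))
```

Emit:
step_arm(series=[0.03,-0.04,0,0,0.06,-0.08,0,0,0.09,-0.12,0,0,0.111,-0.157,0,0,0.111,-0.157,0,0,0.111,-0.157,0,0])

```text
time: 4.0
tool_pos: [0.6497, -0.1752, 0.2511]
tcp_rot: [3.133, -0.23, -0.001]
wrist_force: [0.2, -0.6, 0.1]
width: 0.999
grip_force: 0.0
```

```bash
cat >> h.py <<'E'
def look(L,guess,M,z0,nm):
    """wrist look: nets' points near the guess, on the plane of the feet/seats"""
    p=shot("wrist");save(p,nm); X=[];
    for l,m in zip(L,M):
        g=R.from_euler("z",guess[0]).as_matrix()@m+guess[1]
        u=proj(p,g);b=best(p,l,u,40);print(l,u.round(1),None if b is None else b.round(1))
        X.append(atz(p,b,z0+m[2]) if b is not None else [np.nan]*3)
    X=np.array(X);k=~np.isnan(X[:,0]);y,t,e=fit(M[k],X[k]);print("yaw",y,"t",t.round(4),"err",(e*1e3).round(1).tolist())
    return p,y,t
FE=["foot_cone","foot_groove","foot_flat"];SE=["seat_cone","seat_groove","seat_flat"]
E
python3 - <<'E'
from h import *
p,y,t=look(FE,(-.146,np.array([.6516,-.174,.0513])),GF,.0513,"w1.png")
print(go([t[0],t[1],.0513+.028],y))
E
```

```text
foot_cone [316.8 148.8] [322.5 148.9]
foot_groove [277.8 237.8] None
foot_flat [356.  237.7] [356.1 241.3]
yaw -0.20942478383480242 t [ 0.6507 -0.1757  0.0513] err [[0.7, 0.1, 0.0], [-0.7, -0.1, 0.0]]
(array([ 0.0013, -0.0007,  0.1721]), np.float64(0.0607), 'q6', np.float64(1.4177629735298487), 'toolx yaw', np.float64(-0.149), 'tilt', array([ 0.e+00, -2.e-04, -1.e+00]))
```

View pics/w1.png

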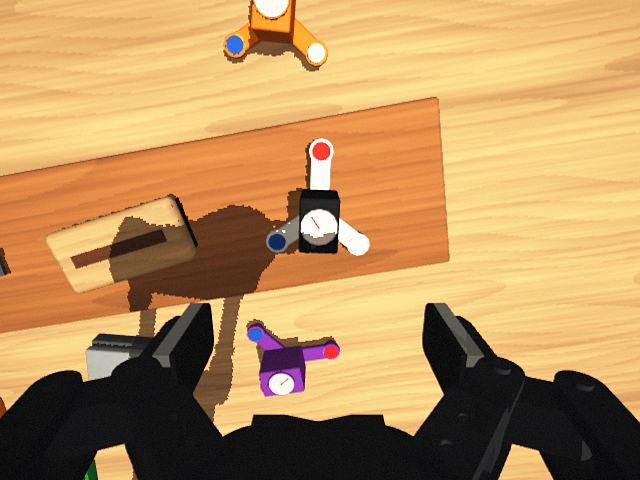

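The picture shows the black gauge with red dot (320,151), blue dot (277,242) and white dot (356,243). The block lies nearly square to the fingers. I'll go down part way and look again from there.

Emit:
step_arm(series=[0,0,0.03,0.01,0,0,0.06,0.02,0.001,-0.001,0.08,0.03,0.001,-0.001,0.08,0.03,0.001,-0.001,0.08,0.03])

```text
time: 4.82
tool_pos: [0.6518, -0.1746, 0.1725]
tcp_rot: [3.129, -0.278, 0.003]
wrist_force: [0.1, -0.1, 0.4]
width: 1.001
grip_force: 0.0
```

```bash
cat >> h.py <<'E'
def dots(p,near,r=22):
    """centroids of red, blue, white-ish dot near predicted pixels"""
    h=cv2.cvtColor(p["image"],cv2.COLOR_RGB2HSV);H,S,V=[h[...,i].astype(int) for i in range(3)]
    ms=[((H<8)|(H>172))&(S>150)&(V>80),(H>100)&(H<130)&(S>120)&(V>50)]
    out=[]
    for m,u in zip(ms,near):
        yy,xx=np.nonzero(m);k=np.hypot(xx-u[0],yy-u[1])<r
        out.append((np.array([xx[k].mean(),yy[k].mean()]),int(k.sum())) if k.sum() else None)
    return out
E
python3 - <<'E'
from h import *
g=(-.18,np.array([.651,-.1755,.0513]))
p,y,t=look(FE,g,GF,.0513,"w2.png")
G=np.array([[56,0,20],[-28,38,20]])/1e3
u=[proj(p,R.from_euler("z",g[0]).as_matrix()@m+g[1]) for m in G]
d=dots(p,u,35);print(u,d)
X=np.array([atz(p,q[0],.0513+.02) for q in d]);print(X,np.linalg.norm(X[0]-X[1]),np.hypot(84,38));print(fit(G,X))
print(go([t[0],t[1],.0513+.028],y))
E
```

```text
foot_cone [320.3 158.9] None
foot_groove [270.1 270.8] [269.3 272.7]
foot_flat [369.4 271.1] [370.3 273.2]
yaw -0.18221336593662849 t [ 0.6493 -0.1753  0.0513] err [[0.1, 0.7, 0.0], [-0.1, -0.7, 0.0]]
[array([320.4785558 , 160.41459089]), array([267.88425675, 277.4869308 ])] [(array([320.73488372, 161.5255814 ]), 430), (array([267.65757576, 278.58484848]), 330)]
[[ 0.70535389 -0.18556747  0.0713    ]
 [ 0.62943601 -0.13275035  0.0713    ]] 0.09248336278585376 92.19544457292888
(np.float64(-0.18301137059165243), array([ 0.65017091, -0.17529373,  0.0513    ]), array([[ 1.18173364e-04, -8.22148421e-05,  0.00000000e+00],
       [-1.18173364e-04,  8.22148421e-05,  0.00000000e+00]]))
(array([-0.0028,  0.0013,  0.0936]), np.float64(0.0051), 'q6', np.float64(1.4495710883679944), 'toolx yaw', np.float64(-0.177), 'tilt', array([ 2.5e-03, -8.0e-04, -1.0e+00]))
```

View pics/w2.png

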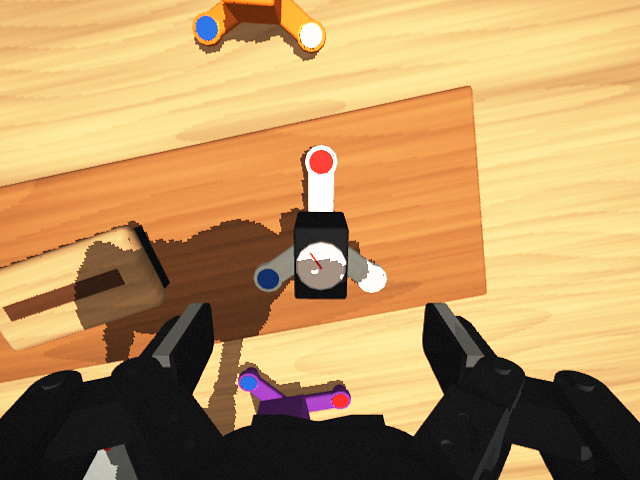

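Picture: red dot at (321,162), blue at (268,279), dial centred at (321,265) between the fingers. The spacing of the dots agrees with a gauge origin height of about 0.052 m. I'll descend and grip.

Emit:
step_arm(series=[-0.001,0.001,0.03,0.006,-0.002,0.001,0.06,0.006,-0.002,0.001,0.08,0.006,-0.002,0.001,0.092,0.006,-0.002,0.001,0.092,0.006])

```text
time: 5.65
tool_pos: [0.6486, -0.1747, 0.0786]
tcp_rot: [-3.128, 0.287, 0.002]
wrist_force: [1.0, 0.6, -0.2]
width: 0.998
grip_force: 0.0
```

Emit:
step_arm(series=[0,0,0,0,0,0,0,0,0,0,0,0,0,0,0,0,0,0,0,0,0,0,0,0], gripper=0, newtons=50)

```text
time: 6.4
tool_pos: [0.6498, -0.175, 0.0803]
tcp_rot: [3.128, -0.287, 0.003]
wrist_force: [0.1, -0.2, 5.8]
width: 0.366
grip_force: 51.0
```

Emit:
step_arm(series=[0,0,-0.01,0,0,0,-0.03,0,0,0,-0.06,0,0,0,-0.09,0,0,0,-0.11,0,0,0,-0.11,0])

```text
time: 7.15
tool_pos: [0.6504, -0.1753, 0.1921]
tcp_rot: [3.127, -0.287, 0.007]
wrist_force: [0.1, 0.1, -3.0]
width: 0.368
grip_force: 50.2
```

```bash
python3 - <<'E'
from h import *
s=monitor.read_state();print(s["wrist_force"],s["grip_force"])
c=-.281
print(go([.4311,.0842,.19],c))
a=shot("scene");b=shot("side")
for l,u,v in [("seat_cone",(358,242),(280,255)),("seat_groove",(408,247),(225,251)),("seat_flat",(390,221),(235,281))]:
    print(l,best(a,l,u),best(b,l,v))
E
```

```text
[ 0.05676769  0.13522393 -3.01283501] 50.22720694541931
(array([-0.2629, -0.2152,  0.0007]), np.float64(0.0978), 'q6', np.float64(1.4537837097203061), 'toolx yaw', np.float64(-0.183), 'tilt', array([ 0.0044, -0.0014, -1.    ]))
seat_cone [358.3 242.5] [277.3 257.5]
seat_groove [409.8 248.7] [225.7 252.3]
seat_flat [388.9 223.6] [235.6 283.2]
```

Emit:
step_arm(series=[-0.03,-0.006,-0.01,0.01,-0.08,-0.016,-0.01,0.03,-0.13,-0.026,-0.01,0.05,-0.18,-0.036,-0.01,0.07,-0.23,-0.046,-0.01,0.09,-0.265,-0.054,-0.01,0.098,-0.275,-0.056,-0.01,0.098,-0.275,-0.056,-0.01,0.098])

```text
time: 8.55
tool_pos: [0.3891, -0.0697, 0.1996]
tcp_rot: [3.11, -0.44, 0.003]
wrist_force: [0.2, -0.5, -2.6]
width: 0.368
grip_force: 50.2
```

```bash
cat > lk.py <<'E'
from h import *
import sys,pickle
p,y,t=look(SE,(-.281,np.array([.4311,.0842,.0234])),GS,.0234,sys.argv[1]+".png")
print(go([t[0],t[1],.2],y)); pickle.dump(p,open(sys.argv[1]+".pkl","wb"))
E
python3 lk.py w3
```

```text
seat_cone [121.8 156.6] [124.2 152.5]
seat_groove [ 93.7 254.4] [ 99.8 255. ]
seat_flat [180.2 254.5] [183.2 247.1]
yaw -0.23011951741422387 t [0.4331 0.0798 0.0234] err [[-0.3, -1.6, 0.0], [-1.8, 0.4, 0.0], [2.1, 1.2, 0.0]]
(array([-0.0002, -0.156 , -0.0004]), np.float64(-0.0513), 'q6', np.float64(1.6114695358018358), 'toolx yaw', np.float64(-0.281), 'tilt', array([ 6.e-04, -2.e-04, -1.e+00]))
```

View pics/w3.png

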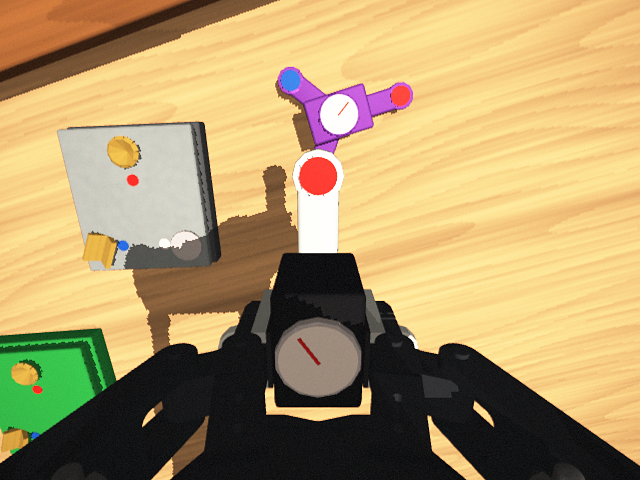

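Picture: cone cup at (124,152), groove block at (100,250), pad at (186,245). The gauge hangs straight in the fingers with its red dot at (319,176). Next I'll take the view from the opposite side for parallax.

Emit:
step_arm(series=[0,-0.03,0,0,0,-0.08,0,0,0,-0.13,0,0,0,-0.18,0,0,0,-0.23,0,0,0,-0.28,0,0,0,-0.31,0,0,0,-0.31,0,0])

```text
time: 9.75
tool_pos: [0.4761, 0.2303, 0.1987]
tcp_rot: [-3.111, 0.436, 0.001]
wrist_force: [0.2, 0.2, -2.9]
width: 0.369
grip_force: 51.0
```

```bash
python3 lk.py w4
```

```text
seat_cone [508.2 157.4] [508.  153.8]
seat_groove [449.6 255.3] [453.8 253.4]
seat_flat [536.3 255.5] [536.8 247.3]
yaw -0.2366339885643174 t [0.4348 0.0824 0.0234] err [[-1.5, -0.9, -0.0], [-1.0, -1.3, 0.0], [2.5, 2.2, 0.0]]
(array([ 0.0019,  0.1502, -0.0011]), np.float64(-0.0454), 'q6', np.float64(2.2523242822938068), 'toolx yaw', np.float64(-0.282), 'tilt', array([-1.e-03, -8.e-04, -1.e+00]))
```

View pics/w4.png

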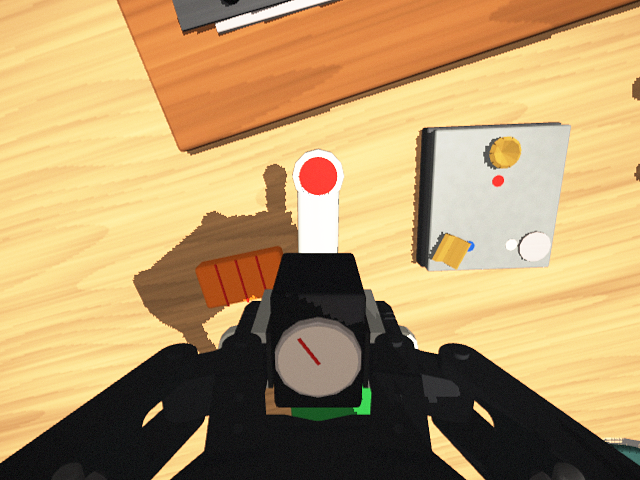

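```bash
python3 - <<'E'
from h import *
import pickle
a=pickle.load(open("w3.pkl","rb"));b=pickle.load(open("w4.pkl","rb"))
n={"cone":((124.2,152.5),(508,153.8)),"groove":((99.8,255),(453.8,253.4)),"flat":((183.2,247.1),(536.8,247.3))}
m={"cone":((124,152),(505,153)),"groove":((100,250),(452,251)),"flat":((186,245),(535,247))}
k={"TL":((58,129),(428,128)),"TR":((192,123),(570,124)),"BR":((212,266),(550,267)),"BL":((90,270),(428,270))}
for nm,S in (("net",n),("man",m),("cor",k)):
    X=[]
    for l,(u,v) in S.items():
        x,r=tri([(a,u),(b,v)]);X.append(x);print(nm,l,x.round(4),round(r[0],4))
    X=np.array(X)
    if nm!="cor":
        y,t,e=fit(GS,X);print("yaw",y,"t",t.round(4),(e*1e3).round(1).tolist())
    else:
        C=np.array([[76,56,10],[76,-56,10],[-50,-56,10],[-50,56,10]])/1e3
        y,t,e=fit(C,X);print("yaw",y,"t",t.round(4),(e*1e3).round(1).tolist())
# dots
D=[]
for c,(u,v) in enumerate((((133,181),(498,181)),((123,245),(471,246)))):
    f=[dots(p,[w,w],7)[c][0] for p,w in ((a,u),(b,v))];x,r=tri([(a,f[0]),(b,f[1])]);D.append(x);print("dot",f,x.round(4),round(r[0],4))
# held gauge: red dot rel tool
for p in(a,b):
    d=dots(p,[(319,176)]*2,30)[0];K=np.array(p["intrinsics"]);q=np.linalg.inv(K)@np.append(d[0],1);H=np.array(p["hand_eye"])
    for zo in (.027,.030):   # origin is zo below TCP => dot plane tool z = zo-.020
        dd=H[:3,:3]@np.array([q[0],-q[1],-q[2]]);o=H[:3,3];print("reddot tool",d[0],(o+dd*((zo-.020)-o[2])/dd[2]).round(4))
E
```

```text
net cone [0.4874 0.067  0.0405] 0.0002
net groove [0.4135 0.1243 0.0416] 0.0011
net flat [0.3988 0.0521 0.0393] 0.0004
yaw -0.23537697733039445 t [0.4332 0.0811 0.0205] [[-0.3, -1.1, 0.0], [-1.3, -0.3, 1.2], [1.6, 1.4, -1.2]]
man cone [0.4881 0.0682 0.0381] 0.0001
man groove [0.4162 0.1245 0.039 ] 0.0001
man flat [0.3982 0.0513 0.035 ] 0.0004
yaw -0.23991320555291076 t [0.4342 0.0813 0.0173] [[-0.5, 0.2, 0.8], [0.2, -0.4, 1.6], [0.3, 0.2, -2.4]]
cor TL [0.5229 0.1212 0.0234] 0.0006
cor TR [0.4948 0.009  0.0284] 0.0001
cor BR [0.3721 0.0378 0.0305] 0.0
cor BL [0.4003 0.147  0.0318] 0.0004
yaw -0.23219568941058003 t [0.4349 0.0817 0.0185] [[1.2, 2.4, -5.1], [-1.1, -0.7, -0.1], [-1.2, -1.0, 2.0], [1.2, -0.8, 3.3]]
dot [array([132.3125    , 179.94791667]), array([497.58, 180.52])] [0.4655 0.0744 0.0321] 0.0001
dot [array([122.70454545, 245.20454545]), array([470.94285714, 245.65714286])] [0.4143 0.1061 0.0343] 0.0002
reddot tool [317.67022222 175.63555556] [ 0.0569 -0.0007  0.007 ]
reddot tool [317.67022222 175.63555556] [ 0.0565 -0.0007  0.01  ]
reddot tool [317.78725314 175.59335727] [ 0.0569 -0.0007  0.007 ]
reddot tool [317.78725314 175.59335727] [ 0.0565 -0.0007  0.01  ]
```

```bash
python3 -c "
from h import *
print(go([.4334,.0811,.095],-.238), monitor.read_state()['time'])"
```

```text
(array([0.001 , 0.1518, 0.1039]), np.float64(-0.044), 'q6', np.float64(2.2523242822938068), 'toolx yaw', np.float64(-0.282), 'tilt', array([-1.e-03, -8.e-04, -1.e+00])) 9.95
```

Emit:
step_arm(series=[0,0.03,0,-0.01,0,0.08,0,-0.02,0,0.12,0,-0.03,0.001,0.152,0,-0.044,0.001,0.152,0.03,-0.044,0.001,0.152,0.07,-0.044,0.001,0.152,0.104,-0.044,0.001,0.152,0.104,-0.044])

```text
time: 10.95
tool_pos: [0.4303, 0.0806, 0.0927]
tcp_rot: [3.117, -0.374, -0.01]
wrist_force: [-0.4, 0.1, -3.0]
width: 0.364
grip_force: 50.9
```

```bash
python3 - <<'E'
from h import *
print(go([.4334,.0811,.075],-.238), monitor.read_state()['wrist_force'])
for c in ("scene","side","wrist"): save(shot(c),c+"5.png")
a=cv2.imread("pics/scene5.png")[180:290,320:440];b=cv2.imread("pics/side5.png")[200:310,190:310]
a=cv2.resize(a,(400,400));b=cv2.resize(b,(400,400));cv2.imwrite("pics/c5.png",np.hstack([a,b]))
E
```

```text
(array([ 0.003 , -0.0013,  0.0177]), np.float64(-0.0008), 'q6', np.float64(1.9378841890723761), 'toolx yaw', np.float64(-0.239), 'tilt', array([-0.0068, -0.001 , -1.    ])) [-0.40775203  0.13713268 -3.00993483]
```

View pics/c5.png

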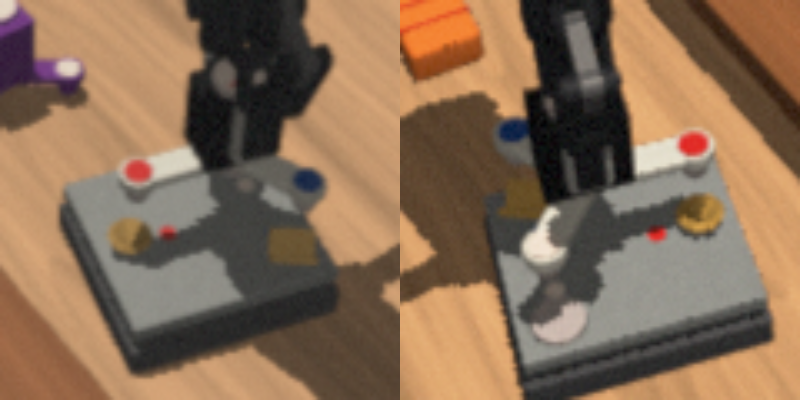

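The crops show the red foot over the cone cup, the blue over the groove and the white over the pad. I'll lower it slowly.

Emit:
step_arm(series=[0,0,0.005,0,0,0,0.01,0,0,0,0.015,0,0,0,0.018,0,0,0,0.018,0,0,0,0.018,0])

```text
time: 11.85
tool_pos: [0.4337, 0.0819, 0.0773]
tcp_rot: [3.12, -0.372, -0.0]
wrist_force: [-1.2, 0.7, -2.0]
width: 0.365
grip_force: 50.9
```

```bash
python3 -c "
from h import *
print(go([.4334,.0811,.075],-.238), monitor.read_state()['wrist_force'])
p=shot('scene');q=shot('side')
Rz=R.from_euler('z',-.238).as_matrix()
for nm,z in (('h',.075-.0285),):
  for m,(c) in zip(GF,FE):
    G=np.array([.4342,.0814,z])+Rz@m; print(c,[ (proj(k,G).round(1), best(k,c,proj(k,G))) for k in (p,q)])
"
```

```text
(array([-0.0001,  0.0008,  0.0023]), np.float64(0.0008), 'q6', np.float64(1.9381012761399825), 'toolx yaw', np.float64(-0.237), 'tilt', array([-0., -0., -1.])) [-1.19994541  0.74010595 -2.03527979]
foot_cone [(array([358.7, 238.5]), array([362.4, 241.8])), (array([279.5, 252.1]), array([277.2, 251.8]))]
foot_groove [(array([408. , 241.3]), array([410.6, 241.1])), (array([227.2, 248.4]), array([229. , 248.2]))]
foot_flat [(array([390.5, 215.3]), None), (array([236.3, 279.7]), array([237.1, 278.7]))]
```

Emit:
step_arm(series=[0,0,0.002,0,0,0.0008,0.004,0,0,0.0008,0.004,0,0,0.0008,0.004,0])

```text
time: 12.75
tool_pos: [0.4334, 0.0811, 0.0732]
tcp_rot: [-3.119, 0.372, 0.0]
wrist_force: [0.1, 0.4, -3.5]
width: 0.368
grip_force: 50.9
```

Emit:
step_arm(series=[0,0,0.002,0,0,0,0.004,0,0,0,0.004,0,0,0,0.004,0])

```text
time: 13.25
tool_pos: [0.4334, 0.0811, 0.0692]
tcp_rot: [3.12, -0.372, -0.0]
wrist_force: [-0.0, -0.2, -2.4]
width: 0.37
grip_force: 50.9
```

Emit:
step_arm(series=[0,0,0.001,0,0,0,0.002,0,0,0,0.002,0,0,0,0.002,0])

```text
time: 13.75
tool_pos: [0.4335, 0.0811, 0.0673]
tcp_rot: [-3.119, 0.372, -0.0]
wrist_force: [-0.6, 0.4, -3.4]
width: 0.368
grip_force: 50.9
```

Emit:
step_arm(series=[0,0,0.001,0,0,0,0.002,0,0,0,0.002,0,0,0,0.002,0])

```text
time: 14.25
tool_pos: [0.4334, 0.0811, 0.0653]
tcp_rot: [3.12, -0.372, -0.0]
wrist_force: [-0.6, -0.4, -3.2]
width: 0.363
grip_force: 50.9
```

Emit:
step_arm(series=[0,0,0.001,0,0,0,0.002,0,0,0,0.002,0,0,0,0.002,0])

```text
time: 14.75
tool_pos: [0.4335, 0.0812, 0.0635]
tcp_rot: [-3.119, 0.372, -0.0]
wrist_force: [-0.8, 0.6, 0.9]
width: 0.364
grip_force: 51.6
```

Emit:
step_arm(series=[0,0,0.0005,0,0,0,0.0005,0,0,0,0.0005,0])

```text
time: 15.12
tool_pos: [0.4336, 0.0812, 0.0633]
tcp_rot: [-3.119, 0.372, -0.0]
wrist_force: [-3.5, 0.4, 4.7]
width: 0.367
grip_force: 52.1
```

```bash
python3 - <<'E'
from h import *
s=monitor.read_state();print(s["wrist_force"],s["torque"],s["tool_pos"],s["time"])
for c in ("scene","side","wrist"): save(shot(c),c+"6.png")
a=cv2.imread("pics/scene6.png")[180:290,320:440];b=cv2.imread("pics/side6.png")[200:310,190:310]
a=cv2.resize(a,(400,400),interpolation=2);b=cv2.resize(b,(400,400),interpolation=2);cv2.imwrite("pics/c6.png",np.hstack([a,b]))
E
```

```text
[-3.48879692  0.35447793  4.68378548] [ 0.04874405  0.3955536  -0.02735033] [0.43356944 0.08116072 0.0633251 ] 15.125
```

View pics/c6.png

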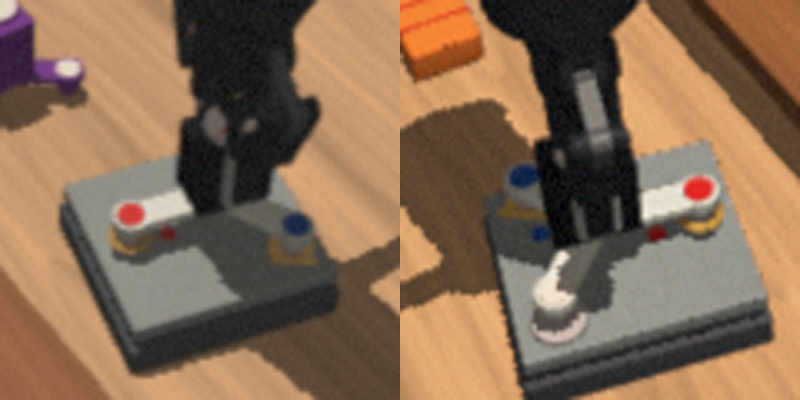

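Red sits in the cup and blue in the groove block, with white over the pad. A lateral force of −3.5 N in x shows the cone flank pushing back, so I'll comply in −x.

Emit:
step_arm(series=[-0.0007,0,0,0,-0.0014,0,0,0,-0.0014,0,0,0,-0.0014,0,0,0])

```text
time: 15.78
tool_pos: [0.4333, 0.0813, 0.0633]
tcp_rot: [-3.119, 0.372, -0.004]
wrist_force: [2.4, -2.6, 2.9]
width: 0.368
grip_force: 51.8
```

Emit:
step_arm(series=[0.0006,0,0,0,0.0006,0.0003,0,0,0.0006,0.0003,0,0,0.0006,0.0003,0,0])

```text
time: 16.27
tool_pos: [0.4334, 0.0813, 0.0633]
tcp_rot: [-3.119, 0.372, -0.002]
wrist_force: [2.4, 0.9, 5.7]
width: 0.368
grip_force: 52.0
```

Emit:
step_arm(series=[0,0,0,0,0,0,0,0], newtons=20)

```text
time: 16.52
tool_pos: [0.4334, 0.0813, 0.0633]
tcp_rot: [-3.119, 0.372, -0.002]
wrist_force: [2.4, 0.1, 4.9]
width: 0.365
grip_force: 52.0
```

Emit:
step_arm(series=[0,0,0,0,0,0,0,0,0,0,0,0,0,0,0,0], gripper=1)

```text
time: 17.02
tool_pos: [0.4321, 0.0809, 0.0624]
tcp_rot: [3.119, -0.372, -0.001]
wrist_force: [-0.5, 0.5, 0.4]
width: 0.994
grip_force: 0.0
```

Emit:
step_arm(series=[0,0,-0.01,0,0,0,-0.03,0,0,0,-0.06,0,0,0,-0.1,0,0,0,-0.12,0,0,0,-0.12,0,0,0,-0.12,0])

```text
time: 17.9
tool_pos: [0.432, 0.0809, 0.1821]
tcp_rot: [3.119, -0.372, -0.002]
wrist_force: [-0.5, 0.1, -1.0]
width: 1.0
grip_force: 0.0
```

```bash
python3 - <<'E'
from h import *
import pickle
s=monitor.read_state();print(s["wrist_force"],s["tool_pos"],s["time"])
P={}
for c in ("scene","side","wrist"): P[c]=shot(c);save(P[c],c+"7.png")
pickle.dump(P,open("p7.pkl","wb"))
w=P["wrist"];h=cv2.cvtColor(w["image"],cv2.COLOR_RGB2HSV)
Rz=R.from_euler("z",-.238).as_matrix();o=np.array([.4338,.081,.0345])
G=np.array([[56,0,20],[-28,38,20]])/1e3
for nm,p in P.items():
    u=[proj(p,Rz@m+o) for m in G];print(nm,[x.round(1) for x in u],dots(p,u,14 if nm!="wrist" else 25))
u=[proj(w,Rz@m+o) for m in G];d=dots(w,u,25);X=np.array([atz(w,q[0],o[2]+.02) for q in d]);print(fit(G,X))
print(go([.4338,.081,.13],-.238))
a=w["image"][100:400,170:470];cv2.imwrite("pics/c7.png",cv2.cvtColor(cv2.resize(a,(600,600)),cv2.COLOR_RGB2BGR))
E
```

```text
[-0.51894022  0.13233944 -0.98824852] [0.43195538 0.08089367 0.1821066 ] 17.9
scene [array([358.7, 237.9]), array([408.1, 240.7])] [(array([361.52941176, 239.61764706]), 34), (array([408.68181818, 241.36363636]), 22)]
side [array([279.4, 251.9]), array([227. , 248.2])] [(array([278.95, 251.55]), 40), (array([226.70588235, 247.97058824]), 34)]
wrist [array([317.7, 152.7]), array([269.9, 260.8])] [(array([316.32222222, 152.23611111]), 360), (array([268.58992806, 260.55395683]), 278)]
(np.float64(-0.23770904136427484), array([0.43429918, 0.08189889, 0.0345    ]), array([[ 3.10075325e-05, -2.41916068e-05,  0.00000000e+00],
       [-3.10075325e-05,  2.41916068e-05,  0.00000000e+00]]))
(array([ 0.0023, -0.0007,  0.0514]), np.float64(0.0008), 'q6', np.float64(1.9364242261091122), 'toolx yaw', np.float64(-0.237), 'tilt', array([-2.7e-03, -3.0e-04, -1.0e+00]))
```

View pics/c7.png

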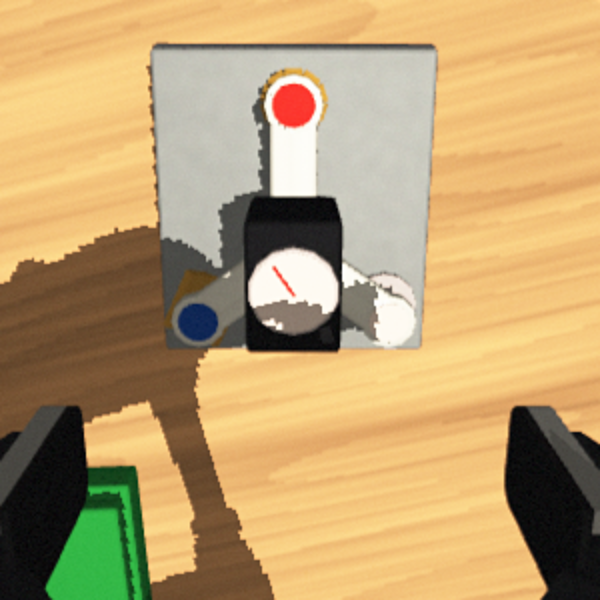

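Picture: red dot over the cup, blue over the groove, white over the pad, and the dial in the middle at crop (293,290). I'll close the fingers and go over the dial.

Emit:
step_arm(series=[0.002,-0.001,0,0,0.002,-0.001,0,0,0.002,-0.001,0,0,0.002,-0.001,0,0,0.002,-0.001,0,0,0.002,-0.001,0,0], gripper=0)

```text
time: 18.8
tool_pos: [0.4348, 0.0815, 0.1829]
tcp_rot: [-3.119, 0.372, -0.0]
wrist_force: [0.2, -1.0, 0.4]
width: -0.001
grip_force: 0.0
```

```bash
python3 - <<'E'
from h import *
import pickle
P=pickle.load(open("p7.pkl","rb"))
for z in (.1,.108): print(atz(P["wrist"],(316.5,245),z))
print(go([.4343,.0818,.12],-.238),monitor.read_state()["wrist_force"])
E
```

```text
[0.43422419 0.08164285 0.1       ]
[0.43677455 0.08100238 0.108     ]
(array([-0.0006, -0.0002,  0.0629]), np.float64(0.0008), 'q6', np.float64(1.9369168216624586), 'toolx yaw', np.float64(-0.237), 'tilt', array([ 2.e-04,  1.e-04, -1.e+00])) [ 0.23000883 -1.02586874  0.42704274]
```

Emit:
step_arm(series=[0,0,0.02,0,0,0,0.045,0,0,0,0.06,0,0,0,0.068,0,0,0,0.07,0,0,0,0.07,0,0,0,0.07,0,0,0,0.07,0])

```text
time: 19.8
tool_pos: [0.4352, 0.0815, 0.1133]
tcp_rot: [-3.119, 0.372, -0.002]
wrist_force: [0.7, -0.9, 0.8]
width: 0.002
grip_force: 0.0
```

Emit:
step_arm(series=[0,0,0.001,0,0,0,0.002,0,0,0,0.003,0,0,0,0.003,0])

```text
time: 20.3
tool_pos: [0.4346, 0.0814, 0.1096]
tcp_rot: [3.119, -0.372, -0.001]
wrist_force: [0.3, -1.1, 0.3]
width: 0.001
grip_force: 0.0
```

Emit:
step_arm(series=[0,0,0.0005,0,0,0,0.001,0,0,0,0.001,0])

```text
time: 20.68
tool_pos: [0.4347, 0.0815, 0.1087]
tcp_rot: [3.119, -0.372, -0.0]
wrist_force: [0.2, -0.2, 0.1]
width: 0.002
grip_force: 0.0
```

Emit:
step_arm(series=[0,0,0.0005,0,0,0,0.0008,0,0,0,0.0008,0])

```text
time: 21.05
tool_pos: [0.4347, 0.0815, 0.1079]
tcp_rot: [-3.12, 0.372, 0.0]
wrist_force: [-1.2, 0.0, 0.1]
width: 0.0
grip_force: 0.0
```

Emit:
step_arm(series=[0,0,0.0005,0,0,0,0.0008,0,0,0,0.0008,0])

```text
time: 21.42
tool_pos: [0.4347, 0.0815, 0.1071]
tcp_rot: [3.12, -0.372, -0.0]
wrist_force: [-0.1, -1.0, 0.0]
width: -0.002
grip_force: 0.0
```

Emit:
step_arm(series=[0,0,0.0005,0,0,0,0.0008,0,0,0,0.0008,0])

```text
time: 21.8
tool_pos: [0.4347, 0.0815, 0.1064]
tcp_rot: [-3.12, 0.372, 0.0]
wrist_force: [0.2, 0.3, 0.2]
width: 0.001
grip_force: 0.0
```

Emit:
step_arm(series=[0,0,0.0005,0,0,0,0.0008,0,0,0,0.0008,0])

```text
time: 22.18
tool_pos: [0.4347, 0.0815, 0.1055]
tcp_rot: [3.119, -0.372, -0.0]
wrist_force: [-0.1, 0.5, -0.1]
width: 0.0
grip_force: 0.0
```

Emit:
step_arm(series=[0,0,0.0005,0,0,0,0.0008,0,0,0,0.0008,0])

```text
time: 22.55
tool_pos: [0.4347, 0.0814, 0.1047]
tcp_rot: [3.119, -0.372, -0.0]
wrist_force: [0.7, 0.2, 0.0]
width: -0.001
grip_force: 0.0
```

Emit:
step_arm(series=[0,0,0.0005,0,0,0,0.0008,0,0,0,0.0008,0])

```text
time: 22.92
tool_pos: [0.4348, 0.0815, 0.104]
tcp_rot: [-3.119, 0.372, 0.0]
wrist_force: [-0.2, -0.1, 0.7]
width: -0.001
grip_force: 0.0
```

Emit:
step_arm(series=[0,0,0.0005,0,0,0,0.0008,0,0,0,0.0008,0])

```text
time: 23.3
tool_pos: [0.4347, 0.0815, 0.1031]
tcp_rot: [3.12, -0.372, -0.0]
wrist_force: [-0.3, -0.4, 0.0]
width: -0.002
grip_force: 0.0
```

Emit:
step_arm(series=[0,0,0.0005,0,0,0,0.0008,0,0,0,0.0008,0])

```text
time: 23.68
tool_pos: [0.4348, 0.0815, 0.1024]
tcp_rot: [-3.119, 0.372, -0.0]
wrist_force: [-0.5, -0.8, -0.1]
width: -0.002
grip_force: 0.3
```

Emit:
step_arm(series=[0,0,0.0005,0,0,0,0.0008,0,0,0,0.0008,0])

```text
time: 24.05
tool_pos: [0.4349, 0.0815, 0.1022]
tcp_rot: [-3.119, 0.372, -0.0]
wrist_force: [-2.4, -1.0, 5.5]
width: 0.0
grip_force: 2.8
```

Emit:
step_arm(series=[0,0,0.0003,0,0,0,0.0005,0,0,0,0.0005,0])

```text
time: 24.42
tool_pos: [0.435, 0.0815, 0.1021]
tcp_rot: [-3.119, 0.372, -0.0]
wrist_force: [-3.4, -0.4, 8.3]
width: -0.002
grip_force: 4.2
```

Emit:
step_arm(series=[-0.0003,0,0.0004,0,-0.0004,0,0.0007,0,-0.0004,0,0.0007,0])

```text
time: 24.8
tool_pos: [0.435, 0.0816, 0.102]
tcp_rot: [-3.119, 0.372, -0.001]
wrist_force: [-4.3, -0.8, 11.7]
width: -0.001
grip_force: 5.7
```

Emit:
step_arm(series=[-0.0004,0,0.0003,0,-0.0008,0,0.0005,0,-0.0008,0,0.0005,0])

```text
time: 25.18
tool_pos: [0.4349, 0.0816, 0.1019]
tcp_rot: [-3.12, 0.371, -0.004]
wrist_force: [-3.5, -2.4, 11.8]
width: -0.0
grip_force: 6.1
```

Emit:
step_arm(series=[0,0,0.0002,0,0,0,0.0003,0,0,0,0.0003,0])

```text
time: 25.55
tool_pos: [0.4349, 0.0816, 0.1019]
tcp_rot: [-3.12, 0.371, -0.004]
wrist_force: [-3.3, -1.7, 13.9]
width: 0.002
grip_force: 7.0
```

Steady at about 14 N; I'll hold it.

Emit:
step_arm(series=[0,0,0,0,0,0,0,0,0,0,0,0,0,0,0,0,0,0,0,0,0,0,0,0,0,0,0,0,0,0,0,0])

```text
time: 26.55
tool_pos: [0.4349, 0.0816, 0.1018]
tcp_rot: [-3.12, 0.371, -0.004]
wrist_force: [-3.4, -0.8, 14.5]
width: 0.0
grip_force: 7.0
```

Emit:
step_arm(series=[0,0,0,0,0,0,0,0,0,0,0,0,0,0,0,0,0,0,0,0])

```text
time: 27.18
tool_pos: [0.4349, 0.0816, 0.1019]
tcp_rot: [-3.12, 0.371, -0.004]
wrist_force: [-3.6, -1.1, 14.1]
width: 0.001
grip_force: 7.0
```

Emit:
step_arm(series=[0,0,-0.001,0,0,0,-0.002,0,0,0,-0.004,0,0,0,-0.015,0,0,0,-0.04,0,0,0,-0.08,0,0,0,-0.1,0,0,0,-0.1,0])

```text
time: 28.18
tool_pos: [0.4351, 0.082, 0.2019]
tcp_rot: [-3.118, 0.372, -0.007]
wrist_force: [0.8, 0.7, -0.5]
width: -0.001
grip_force: 0.0
```

```bash
python3 - <<'E'
from h import *
import pickle
P={}
for c in ("scene","side","wrist"): P[c]=shot(c)
Rz=R.from_euler("z",-.238).as_matrix();o=np.array([.4338,.081,.0345])
G=np.array([[56,0,20],[-28,38,20]])/1e3
for nm,p in P.items():
    u=[proj(p,Rz@m+o) for m in G];d=dots(p,u,14 if nm!="wrist" else 25);print(nm,d)
w=P["wrist"];X=np.array([atz(w,q[0],o[2]+.02) for q in d]);print(fit(G,X),monitor.read_state()["wrist_force"])
T=[cv2.resize(P[c]["image"][r:r+110,k:k+120],(390,390),interpolation=2) for c,r,k in (("scene",180,320),("side",200,190))]
cv2.imwrite("pics/c8.png",cv2.cvtColor(np.hstack(T),cv2.COLOR_RGB2BGR))
E
```

```text
scene [(array([361.3030303 , 239.45454545]), 33), (array([408.58333333, 241.33333333]), 24)]
side [(array([279.05555556, 251.55555556]), 36), (array([226.77142857, 248.02857143]), 35)]
wrist [(array([318.28797468, 152.86075949]), 316), (array([272.94 , 254.964]), 250)]
(np.float64(-0.2391921384774169), array([0.43429692, 0.08190938, 0.0345    ]), array([[ 5.59257103e-05, -4.37659757e-05,  0.00000000e+00],
       [-5.59257103e-05,  4.37659757e-05,  0.00000000e+00]])) [ 0.64485803 -0.42003476  0.03681596]
```

View pics/c8.png

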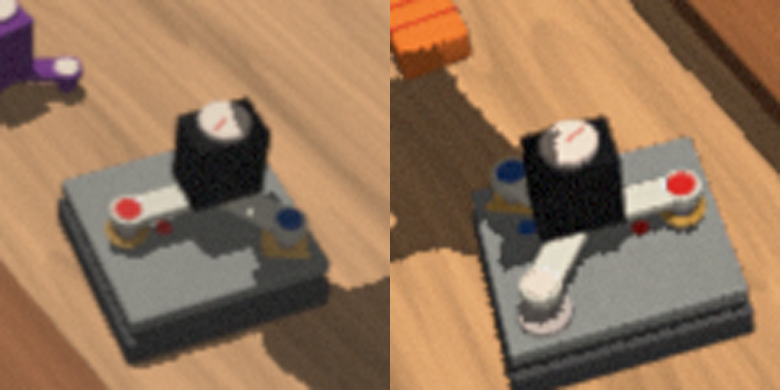

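The gauge stands with red in the cup, blue in the groove and white on the pad. During the press it sank 0.3–0.35 mm at 14 N, which is what the rubber mounts alone should give, so the balls are home.

```bash
python3 -c "
from h import *
print(job.finish_job())"
```

```text
the job is handed in; nothing more can be done
None
```

The gauge stands in the grey cradle with red in the cone, blue in the groove and white on the pad; I pressed it at about 14 N for over 1.5 s, backed off, and handed the job in at about 28 s (no verdict came back).

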